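Scan the shuttle bin and dock the scanner

ROBOT

A 6-joint arm with a two-finger parallel gripper is mounted at the origin on the work surface. World frame = base frame: x ahead of the robot, y to its left, z up, the work surface at z = 0. Lengths are in m, angles in rad, forces in N, time in s.
With the tool pointing down it reaches from about 0.3 to 0.775 m from the base axis. Payload 14.6 kg.
Tool frame: the origin (TCP) lies midway between the tips of the shut fingers; the grasp point (between the pads) lies 19 mm behind it (bot.hold_point_z is the distance from the TCP to the grasp point, in m); z points along the fingers, y is the line along which they close (so a half turn about z gives the same grasp; the last joint's range is limited). The gripper opens to 94 mm and grips with 3 to 60 N. Pads are 16 mm wide; open, the fingers measure 119 mm over their backs; the gripper's body (75 mm by 177 mm) begins 78 mm behind the grasp point.
Start: joints at [1.232, 0.3, 1.521, -0, 1.321, -0.067], TCP at [0.148, 0.53, 0.205] pointing down, gripper open.
Joint ranges: [-3.03, 3.03], [-0.79, 2.21], [0.23, 2.52], [-1.04, 4.18], [0, 3.07], [-2.55, 2.55]. Speed limits (rad/s): [2.22, 2.22, 2.57, 3.14, 3.14, 3.14].

INTERFACE

Orientations are given as [roll, pitch, yaw] about the fixed x, y, z axes, in that order (R = Rz(yaw) Ry(pitch) Rx(roll)).
In Python, from bench import bot, optics gives the robot as it stands. The module is installed in compiled form; this text tells all that it offers.
- The arm moves only by the shell command python3 -m crank 'ROWS'. ROWS is JSON, a list of rows, each a list of 7 numbers: the shift along the tool's x, y, z in m, then the turn, a rotation vector about the tool's x, y, z in degrees, then the opening, from 0 (shut) to 1 (fully open). In form: [[dx, dy, dz, rx, ry, rz, jaw], ...]. A call has 1 to 12 rows; each row is the pose to reach, as a shift and turn from the pose commanded when the call began, along the tool's axes at that moment; what a row does not reach only later rows make up. A row lasts 1/10 s, in which the tool goes at most 50 mm and 8.59 degrees, less where a joint would pass 70% of its speed; a pose out of reach is approached as far as the arm can. A call with a gripper value outside its range is refused whole. The fingers move at their own pace and stop on an object; the grip force is fixed at half the most. Time passes only in rows, so rows that repeat a pose let the fingers close. It gives the time, the measured TCP pose, the force, the opening and the grip force at its end, in the units of the state.
- bot.state(): the state, without advancing time (a new reading comes with each control period).
- optics.grab_frame(name): name is "scene" or "top"; returns the picture (400x640x3 uint8, red, green, blue); there is no depth.
- optics.camera_info(name): a dict with "fx", "fy", "cx", "cy" (pixels), "camera_from_world" (4x4, takes a point from world to camera coordinates). Camera axes: x right, y down, z forward; pixel columns grow to the right and rows downward; lengths in m; the calibration is good to about 2 mm. A picture is of the moment at which its call begins. camera_info takes no time and is no camera call.
- bot.job_done(): hands the job in; it is judged then, once.
The state is a dict: "time": time; "joint_pos": joint angles; "qd": joint speeds; "joint_efforts": joint torques, N m; "position": TCP position; "tcp_rot": TCP orientation; "force": force on the tool from outside, world axes, zero at the start; "ft_torque": the same for the moment, N m; "opening": finger opening in m; "gripper_force": force on a finger pad.
Only numpy, scipy, OpenCV 4.12 (cv2) and the standard library are available. Lean on these libraries where they do the work, as an engineer would, in place of code of your own. Each camera call takes 0.05 s, during which the arm holds its last target. There are 200 camera calls.

TASK

Stock check in the weaving studio: pick up the hand scanner, aim its window squarely at the middle of the barcode label of the bin with the boat shuttles, about 11 cm from it, and hold it still there for about two seconds; scan no other bin's label. Then lay the scanner gently, without dropping it, in its sloped charging cradle, head at the lower end by the bottom stop, down flat between the side lips, and let go. Leave the other things on the table where they are.

Things in the scene. Friction and masses are not known exactly. Their poses are not given: they have to be found in the camera images.
- scanner: Loose hand scanner, grey and black plastic, 165 x 48 x 78 mm, 260 g. Two feet (tail x -82 to -56 mm, 40 wide; front x 24 to 48 mm, 44 wide) carry a level black bar grip, 32 mm wide along y, 34 to 60 mm above the underside; the head at the +x end looks ahead and 55 deg down. Origin: middle of the underside; x to the head, z up. Starts standing on the table.
- scanner_grip (a point): Middle of the scanner's bar grip, at x -12, z 47 mm in the scanner's frame (near its centre of mass); axes as the scanner's.
- scanner_nose (a point): Centre of the scanner's window, at x 68, z 17 mm in the scanner's frame. Its x axis is the line of sight (55 deg below the scanner's x axis, towards its front), y as the scanner's y.
- bin_shuttles: Fixed plywood stock bin, box 130 x 130 x 80 mm with its centre 10 mm behind (+x of) the origin, and a sloped label ledge in front (-x side) reaching 108 mm from the origin. It holds three wooden boat shuttles lying side by side (about 110 x 30 mm each, pointed ends, a slot on top, tops 77 mm up). Origin: table level. The three bins stand in a row in any order.
- label_shuttles (a point): The shuttle bin's label: its sloped paper barcode label, 48 x 78 mm, tilted 35 deg up from level on a ledge along the bin's front; the point is the label's centre, 47 mm above the table. Axes: z square out of the label, y along its width, x up its slope (away from the robot at yaw 0).
- bin_cones: Fixed plywood stock bin, box 130 x 130 x 80 mm with its centre 10 mm behind (+x of) the origin, and a sloped label ledge in front (-x side) reaching 108 mm from the origin. It holds four upright grey yarn cones, tips 125 mm up. Origin: table level. The three bins stand in a row in any order.
- label_cones (a point): The cone bin's label: its sloped paper barcode label, 48 x 78 mm, tilted 35 deg up from level on a ledge along the bin's front; the point is the label's centre, 47 mm above the table. Axes: z square out of the label, y along its width, x up its slope (away from the robot at yaw 0).
- bin_spools: Fixed plywood stock bin, box 130 x 130 x 80 mm with its centre 10 mm behind (+x of) the origin, and a sloped label ledge in front (-x side) reaching 108 mm from the origin. It holds four upright flanged wooden spools, 52 mm in diameter, tops 102 mm up. Origin: table level. The three bins stand in a row in any order.
- label_spools (a point): The spool bin's label: its sloped paper barcode label, 48 x 78 mm, tilted 35 deg up from level on a ledge along the bin's front; the point is the label's centre, 47 mm above the table. Axes: z square out of the label, y along its width, x up its slope (away from the robot at yaw 0).
- cradle: Fixed charging cradle, 190 x 90 mm in plan, grey plastic tray on a black foot. The tray slopes 18 deg, high end on the -x side (towards the robot), low end with a stop on the +x side. Origin: table level, under the middle of the tray.
- cradle_tray (a point): Middle of the tray's upper surface, 58 mm above the table; x down the slope, y across, z square out of it. Tray 190 mm long, 64 mm wide between side lips 12 mm high; a stop 34 mm high closes the low end, inner face at x +90 mm; high end open. The scanner lies right when its origin and axes are about at this frame (head touching the stop: x +6 mm).
- shears: Loose steel shears with black bows, 200 x 75 x 13 mm, flat on the table; origin at the pivot, underside.
- weight: Loose dark steel pattern weight, 64 mm in diameter, 42 mm high; origin under its centre.
- clapper: Loose wooden pressing block, 160 x 55 x 35 mm; origin under its centre.
- tape: Loose round tape-measure case, 66 mm in diameter, 18 mm high; origin under its centre.
- loose_cone: Loose paper-coloured cone of yarn, 76 mm in diameter at the base, 145 mm high, standing by itself; origin under its centre.
- mug: Loose white mug, 80 mm in diameter, 92 mm high; origin under its centre.
- pin_dish: Loose metal dish, 100 mm in diameter, 30 mm high; origin under its centre.
Not all that is in view belongs to the job. Leave any pink look-alike of the cradle alone. Leave any red look-alike of the scanner alone.

How it is judged:
On the way:
1. held scanner still for 1.5 s (under 20 mm/s, 0.15 rad/s), window 60-160 mm from the shuttle label, line of sight within 20 mm of its centre each way and 0.4 rad of square (x of label_shuttles in the frame of scanner_nose between 0.06 and 0.16 m and y of label_shuttles in the frame of scanner_nose between -0.02 and 0.02 m and z of label_shuttles in the frame of scanner_nose between -0.02 and 0.02 m and z of scanner_nose in the frame of label_shuttles above 0.04 m and angle between the x axis of scanner_nose and the z axis of label_shuttles, either way round below 0.4 rad and linear speed of scanner below 0.02 m/s and angular speed of scanner below 0.15 rad/s and contact force between the fingers and scanner above 1 N), for 1.5 s.
At the end, for the whole second after the job is handed in: The scanner lies at rest and released in the cradle's tray, head at the lower end: its origin within 20 mm along, 15 mm across and 6 mm in height of the tray's middle, flat on it within 0.08 rad and in line with it within 0.2 rad (x of scanner in the frame of cradle_tray between -0.02 and 0.02 m and y of scanner in the frame of cradle_tray between -0.015 and 0.015 m and z of scanner in the frame of cradle_tray between -0.006 and 0.006 m and angle between the z axis of scanner and the z axis of cradle_tray, either way round below 0.08 rad and angle between the x axis of scanner and the x axis of cradle_tray, either way round below 0.2 rad and x of scanner_nose in the frame of cradle_tray above 0.03 m and angle between scanner's own z axis and vertical below 0.6 rad and linear speed of scanner below 0.02 m/s and contact force between the fingers and scanner below 0.1 N); the robot touches nothing.
It fails at once if the scanner is held still, aimed at another bin's label ((x of label_cones in the frame of scanner_nose between 0.06 and 0.16 m and y of label_cones in the frame of scanner_nose between -0.02 and 0.02 m and z of label_cones in the frame of scanner_nose between -0.02 and 0.02 m and z of scanner_nose in the frame of label_cones above 0.04 m and angle between the x axis of scanner_nose and the z axis of label_cones, either way round below 0.4 rad and linear speed of scanner below 0.02 m/s and angular speed of scanner below 0.15 rad/s) or (x of label_spools in the frame of scanner_nose between 0.06 and 0.16 m and y of label_spools in the frame of scanner_nose between -0.02 and 0.02 m and z of label_spools in the frame of scanner_nose between -0.02 and 0.02 m and z of scanner_nose in the frame of label_spools above 0.04 m and angle between the x axis of scanner_nose and the z axis of label_spools, either way round below 0.4 rad and linear speed of scanner below 0.02 m/s and angular speed of scanner below 0.15 rad/s)).
It fails at once if the scanner is dropped (moves faster than 0.6 m/s out of the fingers: a fall of about 18 mm) (linear speed of scanner above 0.6 m/s and contact force between the fingers and scanner below 0.3 N).
It fails at once if the scanner is slammed into the cradle (over 45 N) (contact force between scanner and cradle above 45 N).
It fails at once if another thing on the table is moved by more than 30 mm (distance of any of shears, weight, clapper, tape, loose_cone, mug, pin_dish from where it was at the start of the episode above 0.03 m).
It also fails if it takes over 48 s, if anything falls off the work surface, if the arm or the gripper's body presses on something with over 40 N, if the wrist force passes 120 N, or if a joint passes its speed limit or range.

## Working session

There is one attempt and no reset: what is moved stays moved. The work goes in short steps, Python scripts to look and compute and a shell command to move; the robot and the scene stay as the last step left them, time stands still between calls to the robot, and variables do not carry over. Pictures are saved under pics/ and viewed, at most 10 in all, crops included, and the job is handed in when it is done.

```bash
mkdir -p pics; python3 - <<'E'
from bench import bot, optics
import cv2, numpy as np
for n in ("scene","top"):
    im=optics.grab_frame(n); cv2.imwrite(f"pics/{n}0.png",im[:,:,::-1])
    c=optics.camera_info(n); print(n,c["fx"],c["fy"],c["cx"],c["cy"]); print(np.round(c["camera_from_world"],4).tolist())
print(bot.state())
E
```

```text
scene 455.12608569491465 455.12608569491465 318.81022080014833 204.25199494229625
[[-0.1801, 0.9836, -0.0091, 0.0894], [0.7262, 0.1268, -0.6757, -0.3011], [-0.6634, -0.1283, -0.7371, 1.707], [0.0, 0.0, 0.0, 1.0]]
top 497.65916467923574 497.65916467923574 314.9933856599811 209.0073474574564
[[0.0091, -0.9999, -0.0094, -0.0021], [-0.9906, -0.0077, -0.1363, 0.4793], [0.1363, 0.0106, -0.9906, 1.4438], [0.0, 0.0, 0.0, 1.0]]
{'time': 0.1, 'joint_pos': array([ 1.23241854e+00,  3.00396375e-01,  1.52150854e+00,  3.13063560e-06,
        1.32067704e+00, -6.66005805e-02]), 'qd': array([ 7.06971557e-05, -8.50006926e-04, -6.25057009e-04,  1.05388754e-03,
       -2.91905012e-03, -2.57219469e-04]), 'joint_efforts': array([ 1.42602825e-03, -5.32644010e+01, -3.53287446e+01,  7.09431502e-02,
        2.34705338e-02, -5.36110463e-05]), 'position': array([0.14757153, 0.52959888, 0.204958  ]), 'tcp_rot': array([-3.14060575e+00, -6.88650144e-05,  2.86981464e+00]), 'force': array([-0.17696013,  0.01296542,  0.53767523]), 'ft_torque': array([ 0.01428461, -0.03220768, -0.02551922]), 'gripper_force': 0.0, 'opening': 0.0936891232352873}
```

View pics/scene0.png

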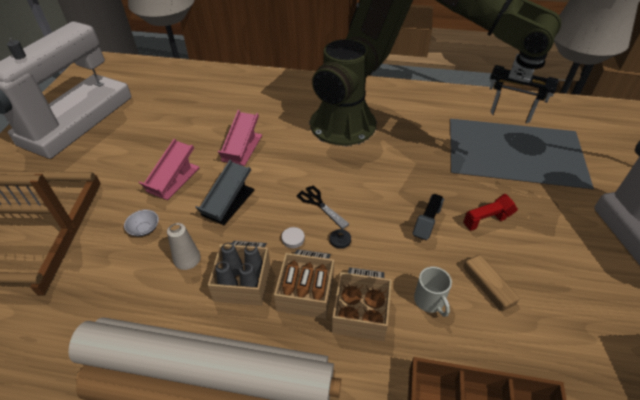

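View pics/top0.png

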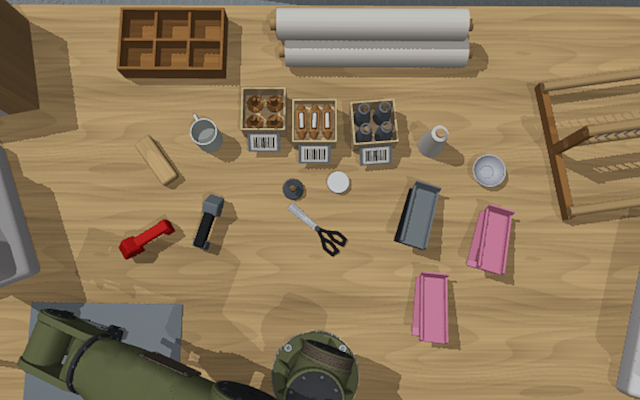

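The top view shows these candidates:

| Thing | Chosen, with pixel | Look-alikes or others, with pixel |
|---|---|---|
| Scanner | grey/black at (208,222) | red at (147,240) |
| Cradle | grey at (417,215) | pink at (491,240) and (432,308) |
| Shuttle bin | middle bin at (314,120), label at (313,155) | spools at (264,110), cones at (375,122) |

Next I'll check these choices in a close crop.

```bash
python3 - <<'E'
import cv2, numpy as np
im=cv2.imread("pics/top0.png"); s=cv2.imread("pics/scene0.png")
def crop(im,x,y,w,h,k): 
    c=cv2.resize(im[y:y+h,x:x+w],None,fx=k,fy=k,interpolation=cv2.INTER_CUBIC)
    for i in range(0,w,10): cv2.line(c,(i*k,0),(i*k,8 if i%50 else 16),(0,255,255),1)
    for i in range(0,h,10): cv2.line(c,(0,i*k),(8 if i%50 else 16,i*k),(0,255,255),1)
    return c
a=crop(im,180,185,60,75,5); b=crop(im,385,170,60,90,5)[:375]; b=crop(im,385,175,60,75,5)
c=crop(im,290,95,40,75,5)
top=np.hstack([a,b,c]) 
b2=crop(s,190,150,80,45+30,3); b3=crop(s,400,185,80,75,3); b4=crop(s,270,245,80,75,3)
bot=np.hstack([b2,b3,b4]); bot=np.pad(bot,((0,0),(0,800-bot.shape[1]),(0,0)))
cv2.imwrite("pics/c1.png",np.vstack([top,bot])[:600])
E
```

```text
(no output)
```

View pics/c1.png

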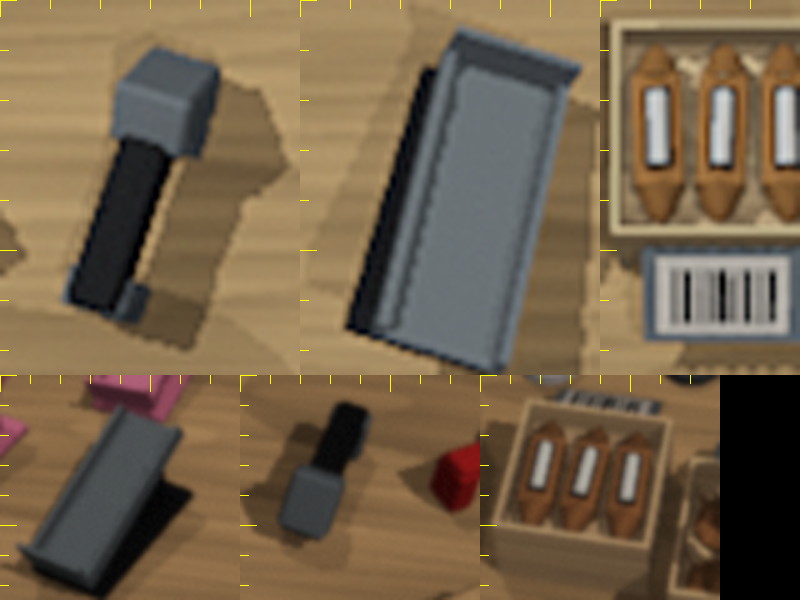

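The crop confirms all three choices: grey head with black bar grip (head towards +x), grey cradle with its stop at the far end, and three shuttles in the middle bin. Next I'll fit poses to the corner pixels.

```bash
cat > h.py <<'E'
from bench import bot, optics
import numpy as np
from scipy.optimize import least_squares
from scipy.spatial.transform import Rotation as R
C={n:optics.camera_info(n) for n in ("scene","top")}
def proj(n,P):
    c=C[n]; M=c["camera_from_world"]; q=np.atleast_2d(P)@M[:3,:3].T+M[:3,3]
    return np.c_[c["fx"]*q[:,0]/q[:,2]+c["cx"],c["fy"]*q[:,1]/q[:,2]+c["cy"]]
def Rz(a): return R.from_euler("z",a).as_matrix()
def fit(obs,x0):  # obs: (cam, local xyz, px)
    def res(v): return np.concatenate([(proj(n,np.array(p)@Rz(v[2]).T+[v[0],v[1],0])-u).ravel() for n,p,u in obs])
    s=least_squares(res,x0,loss="soft_l1"); return s.x,res(s.x).reshape(-1,2)
def slope(x,y,z): # tray -> cradle base
    a=np.radians(18); return [x*np.cos(a)+z*np.sin(a),y,.058-x*np.sin(a)+z*np.cos(a)]
E
python3 - <<'E'
from h import *
np.set_printoptions(precision=3,suppress=True)
def t(u,v,ox,oy,px): return np.array([ox+(u-px)/5,oy+v/5])
A=lambda u,v:t(u,v,180,185,0); B=lambda u,v:t(u,v,385,175,300); L=lambda u,v:t(u,v,290,95,600)
S=lambda u,v,ox,oy,px:np.array([ox+(u-px)/3,oy+(v-375)/3])
a=np.radians(35);lx,lz=.024*np.cos(a),.024*np.sin(a)
# label centre x? ledge reaches -108; box front -55
for xc in (-.080,-.085):
  obs=[("top",[xc+s*lx,w*.039,.047+s*lz],L(*p)) for s,w,p in [(1,1,(657,255)),(1,-1,(790,253)),(-1,-1,(791,333)),(-1,1,(657,335))]]
  obs+=[("top",[.075,.065,.08],L(610,20)),("top",[-.055,.065,.08],L(612,235))]
  obs+=[("scene",p,np.array(u)) for p,u in [([.075,-.065,.08],(275.7,296)),([.075,.065,.08],(327.3,302.7)),([-.055,-.065,.08],(286,253.3)),([-.055,.065,.08],(334,260))]]
  v,r=fit(obs,[.6,0,0]); print("bin",xc,v,r.tolist())
obs=[("top",slope(*p),B(*u)) for p,u in [((.09,.032,0),(462,70)),((.09,-.032,0),(552,92)),((-.095,.032,0),(385,330)),((-.095,-.032,0),(490,365))]]
v,r=fit(obs,[.45,-.25,-.2]); print("cradle",v,r)
# bar edges: points on lines; tail end
obs=[("top",[-.082,.016,.06],A(70,290)),("top",[-.082,-.016,.06],A(118,312)),("top",[.03,.016,.06],A(122,138)),("top",[.03,-.016,.06],A(172,152)),
("top",[.0825,.024,.078],A(155,47)),("top",[.0825,-.024,.078],A(218,67))]
v,r=fit(obs,[.45,.3,-.3]); print("scanner",v,r)
print(proj("scene",np.array([[-.082,.016,.06],[-.082,-.016,.06]])@Rz(v[2]).T+[v[0],v[1],0]))
E
```

```text
bin -0.08 [0.728 0.009 0.041] [[-0.550458045759342, -0.7324304941873265], [-0.8422566414470793, -1.2211683908504938], [-0.7136468083463683, -2.07919466789221], [0.16305270279843853, -1.6073819517383185], [-1.454844525377041, 0.42410319268459773], [-0.7256677353057626, 0.06313945820608069], [-0.9611965891508021, -1.1779876680424763], [-0.18030365790804126, -1.637790669727167], [-1.2580181095659668, -0.8064930218326367], [-0.5770414905302346, -2.1847005535449853]]
bin -0.085 [0.73  0.009 0.043] [[-0.5190275209741344, 0.33095753955990403], [-0.8050475558495123, -0.21429702072171608], [-0.6480349933347611, -1.083826366980503], [0.2230753678248334, -0.5560882731839456], [-1.5733398407566028, -0.12411223732077303], [-0.747861166844757, -0.5020276058860702], [-1.0034363932438737, -0.4643243144089979], [-0.1437178401859569, -1.0111780592157515], [-1.3923433422412472, -0.20353637737454733], [-0.6456824370724803, -1.6578793147573947]]
cradle [ 0.458 -0.303 -0.321] [[-1.091 -2.186]
 [ 1.468  0.24 ]
 [-0.391  0.169]
 [ 0.287  0.51 ]]
scanner [ 0.432  0.313 -0.31 ] [[-1.143  5.267]
 [-0.35   4.348]
 [ 1.703 -0.861]
 [ 2.01  -0.256]
 [-2.703 -1.414]
 [ 0.286 -0.297]]
[[441.472 192.195]
 [431.317 188.698]]
```

```bash
python3 - <<'E'
from h import *
np.set_printoptions(precision=4,suppress=True)
A=lambda u,v:np.array([180+u/5,185+v/5])
for e in (-.082,-.075):
  obs=[("top",[e,.016,.06],A(70,290)),("top",[e,-.016,.06],A(118,312)),("top",[.018,.016,.06],A(122,138)),("top",[.018,-.016,.06],A(172,152)),
("top",[.0825,.024,.027],A(155,47)),("top",[.0825,-.024,.027],A(218,67)),("top",[.047,.024,.078],A(118,85)),("top",[.047,-.024,.078],A(205,112))]
  v,r=fit(obs,[.45,.3,-.3]); print("scanner",v,r)
  print(proj("scene",np.array([[e,.016,.06],[e,-.016,.06],[.0825,.024,.027],[.0825,-.024,.027]])@Rz(v[2]).T+[v[0],v[1],0]))
# edges of the bar only: yaw
P=np.array([A(70,290),A(122,138),A(118,312),A(172,152)])+.0
def back(n,u,z):
    c=C[n];M=c["camera_from_world"];o=-M[:3,:3].T@M[:3,3];d=M[:3,:3].T@[(u[0]-c["cx"])/c["fx"],(u[1]-c["cy"])/c["fy"],1]
    return o+d*(z-o[2])/d[2]
print([back("top",p,.06) for p in P]); print("label",back("top",(314.6,154.2),.047))
# cradle check with scene: lip tops/stop
for v in ([.458,-.303,-.321],[.455,-.303,-.29],[.455,-.303,-.25]):
  pts=np.array([slope(*p) for p in [(-.095,-.036,.012),(-.095,.036,.012),(.095,-.036,.034),(.095,.036,.034)]])@Rz(v[2]).T+[v[0],v[1],0]
  print("cr",proj("scene",pts).tolist(),"top",proj("top",pts).tolist())
E
```

```text
scanner [ 0.4402  0.3139 -0.2879] [[-0.7552  2.5966]
 [ 0.113   1.4366]
 [-0.0468  0.1667]
 [ 0.3412  0.5427]
 [ 0.264  -1.394 ]
 [ 2.8329 -0.7907]
 [-0.0739 -0.3645]
 [-1.7356 -0.9704]]
[[441.2006 193.9718]
 [430.9376 190.5984]
 [424.979  240.1952]
 [408.9267 234.332 ]]
scanner [ 0.439   0.3146 -0.2961] [[-0.4082  0.6011]
 [ 0.4253 -0.4764]
 [-0.2338  0.5594]
 [ 0.1262  1.0212]
 [ 0.2558 -0.9836]
 [ 2.7846 -0.2557]
 [-0.178   0.0334]
 [-1.8818 -0.4429]]
[[440.9403 195.3034]
 [430.678  191.856 ]
 [424.9822 239.8538]
 [408.9858 233.9035]]
[array([0.3737, 0.3506, 0.06  ]), array([0.4625, 0.324 , 0.06  ]), array([0.3612, 0.3223, 0.06  ]), array([0.4545, 0.2945, 0.06  ])]
label [0.6424 0.0045 0.047 ]
cr [[229.24331964468013, 158.9840936925615], [248.122726353203, 166.3483235149677], [193.44647787835981, 205.87031279514503], [212.85853858026988, 214.53631385331641]] top [[425.825392935017, 247.33521308083678], [401.24471314078124, 239.02140454097207], [442.0990684375693, 187.29452194712522], [418.50559075219627, 179.48638964779306]]
cr [[228.63279038843524, 158.30454129457638], [247.87598469461358, 165.21122629952515], [194.41423601710983, 205.7392967430043], [214.3017072797976, 213.8898622601293]] top [[426.8843985969735, 248.32601410810403], [402.065138111554, 240.76350298050693], [441.19938016247886, 187.62359568670797], [417.3905581164332, 180.52689765560785]]
cr [[227.45489364717545, 158.26699318532337], [247.17007089505057, 164.6028926126649], [195.23581353089077, 206.49575867169898], [215.73519477189552, 214.00041682487213]] top [[428.21527274076345, 248.17147373916308], [403.13355457026125, 241.59651379425839], [439.97525941682477, 186.7843028016819], [415.93022989307997, 180.62121176361305]]
```

```bash
cat >> h.py <<'E'
HZ=bot.hold_point_z
F=np.diag([-1.,1,-1]) # tool axes in scanner axes: x=-x, y=y, z=-z
def scanner_pose_to_tcp(Rs,ps,off=np.zeros(3)):
    Rt=Rs@F; return Rt, ps+Rs@(np.array([-.012,0,.047])+off)+Rt@[0,0,HZ]
def delta(Rt,p):
    s=bot.state(); R0=R.from_euler("xyz",s["tcp_rot"]).as_matrix()
    d=R0.T@(p-s["position"]); w=R.from_matrix(R0.T@Rt).as_rotvec(degrees=True)
    print("t",round(s["time"],2),"shift mm",np.round(d*1e3,1),"rot",np.round(w,2))
E
python3 - <<'E'
from h import *
Rt,p=scanner_pose_to_tcp(Rz(-.29),np.array([.439,.3145,0])); print(HZ,p)
delta(Rt,p+[0,0,.1]); delta(Rt,p)
E
```

```text
0.0188 [0.42750107 0.31793143 0.0282    ]
t 0.1 shift mm [-326.5 -128.7   76.9] rot [-0.06 -0.    1.04]
t 0.1 shift mm [-326.5 -128.6  176.9] rot [-0.06 -0.    1.04]
```

```bash
python3 -m crank '[[-0.04,-0.016,0.01,0,0,0.2,1],[-0.08,-0.032,0.02,0,0,0.3,1],[-0.12,-0.048,0.03,0,0,0.4,1],[-0.16,-0.063,0.04,0,0,0.5,1],[-0.2,-0.079,0.047,0,0,0.6,1],[-0.24,-0.095,0.056,0,0,0.8,1],[-0.28,-0.11,0.066,0,0,0.9,1],[-0.31,-0.122,0.073,0,0,1,1],[-0.3265,-0.1287,0.077,0,0,1,1],[-0.3265,-0.1287,0.077,0,0,1,1],[-0.3265,-0.1287,0.077,0,0,1,1]]'
python3 - <<'E'
from h import *
import cv2
Rt,p=scanner_pose_to_tcp(Rz(-.29),np.array([.439,.3145,0])); delta(Rt,p)
a=optics.grab_frame("top")[165:265,150:270,::-1]; b=optics.grab_frame("scene")[130:250,370:510,::-1]
a=cv2.resize(a,(480,400),interpolation=3);b=cv2.resize(b,(467,400),interpolation=3)
cv2.imwrite("pics/g1.png",cv2.resize(np.hstack([a,b]),(800,338)))
E
```

```text
time: 1.2
position: [0.4273, 0.3183, 0.1283]
tcp_rot: [-3.141, -0.0, 2.852]
force: [-0.6, -0.3, 1.0]
opening: 0.0942
gripper_force: 0.0
t 1.2 shift mm [ -0.3  -0.2 100.1] rot [-0.02 -0.03  0.01]
```

View pics/g1.png

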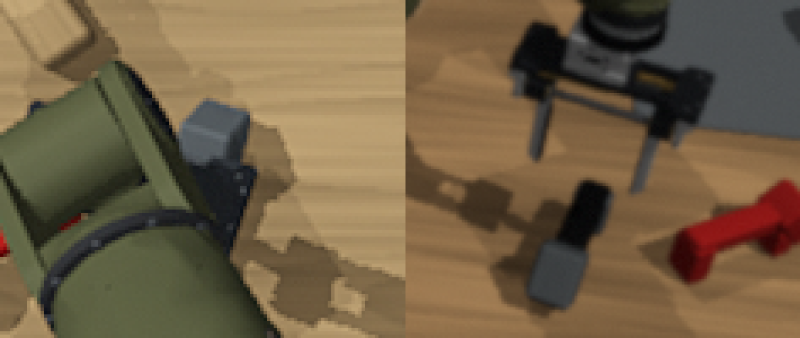

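In the crop the open gripper is over the scanner's bar, with the grey head clear at left-image (215,130) and the red look-alike off to the side. I'll descend now.

```bash
python3 -m crank '[[0,0,0.02,0,0,0,1],[0,0,0.04,0,0,0,1],[0,0,0.055,0,0,0,1],[0,0,0.07,0,0,0,1],[0,0,0.08,0,0,0,1],[0,0,0.09,0,0,0,1],[0,0,0.097,0,0,0,1],[0,0,0.1,0,0,0,1],[0,0,0.1,0,0,0,1]]'
python3 -m crank '[[0,0,0,0,0,0,0.6],[0,0,0,0,0,0,0.4],[0,0,0,0,0,0,0.3],[0,0,0,0,0,0,0.2],[0,0,0,0,0,0,0],[0,0,0,0,0,0,0],[0,0,0,0,0,0,0],[0,0,0,0,0,0,0]]'
```

```text
time: 2.2
position: [0.4276, 0.3182, 0.0284]
tcp_rot: [-3.141, -0.0, 2.852]
force: [-0.0, 0.3, -0.6]
opening: 0.094
gripper_force: 0.0
time: 3.0
position: [0.4279, 0.3186, 0.0287]
tcp_rot: [3.141, 0.001, 2.852]
force: [-0.2, 3.1, 1.3]
opening: 0.0335
gripper_force: 1.4
```

```bash
python3 -m crank '[[0,0,0,0,0,0,0],[0,0,0,0,0,0,0],[0,0,0,0,0,0,0],[0,0,0,0,0,0,0],[0,0,-0.005,0,0,0,0],[0,0,-0.015,0,0,0,0],[0,0,-0.03,0,0,0,0],[0,0,-0.05,0,0,0,0],[0,0,-0.075,0,0,0,0],[0,0,-0.1,0,0,0,0],[0,0,-0.12,0,0,0,0],[0,0,-0.12,0,0,0,0]]'
cat >> h.py <<'E'
def Ry(a): return R.from_euler("y",a).as_matrix()
def seen_label(): pass
LAB=np.array([.6435,.0048,.047]); YB=.043
def scan_target(dist=.11,lab=LAB,yb=YB,off=np.zeros(3)):
    Rs=Rz(yb); n=np.array([-np.sin(np.radians(35)),0,np.cos(np.radians(35))])
    nose=lab+Rs@n*dist; return scanner_pose_to_tcp(Rs,nose-Rs@np.array([.068,0,.017]),off)
E
python3 - <<'E'
from h import *
Rt,p=scan_target(); print(p); delta(Rt,p+[-.06,0,.05]); delta(Rt,p)
E
```

```text
time: 4.2
position: [0.4284, 0.3185, 0.1512]
tcp_rot: [3.139, 0.003, 2.852]
force: [0.2, 0.3, -2.7]
opening: 0.0316
gripper_force: 30.0
[ 0.50053886 -0.00135112  0.14830672]
t 4.2 shift mm [-103.  -302.9  -47.7] rot [  0.13   0.18 -19.04]
t 4.2 shift mm [-160.4 -285.9    2.5] rot [  0.13   0.18 -19.04]
```

```bash
python3 -m crank '[[-0.004,-0.012,-0.01,0,0,-1,0],[-0.012,-0.035,-0.02,0,0,-3,0],[-0.023,-0.068,-0.032,0,0,-5,0],[-0.035,-0.102,-0.042,0,0,-7,0],[-0.047,-0.138,-0.048,0,0,-9,0],[-0.059,-0.174,-0.048,0,0,-11,0],[-0.071,-0.21,-0.048,0,0,-13,0],[-0.083,-0.243,-0.048,0,0,-15,0],[-0.092,-0.27,-0.048,0,0,-17,0],[-0.099,-0.29,-0.048,0,0,-18,0],[-0.103,-0.303,-0.048,0,0,-19,0],[-0.103,-0.303,-0.048,0,0,-19,0]]'
python3 - <<'E'
from h import *
import cv2
Rt,p=scan_target(); delta(Rt,p)
a=optics.grab_frame("top"); b=optics.grab_frame("scene")
cv2.imwrite("pics/t2.png",a[:,:,::-1]);cv2.imwrite("pics/s2.png",b[:,:,::-1])
a=a[80:230,250:370,::-1]; b=b[140:290,230:390,::-1]
a=cv2.resize(a,(360,450),interpolation=3);b=cv2.resize(b,(440,450),interpolation=3)
cv2.imwrite("pics/g2.png",np.hstack([a,b]))
E
```

```text
time: 5.4
position: [0.4393, -0.0029, 0.1954]
tcp_rot: [-3.141, -0.002, -3.101]
force: [0.3, 0.9, -2.5]
opening: 0.0319
gripper_force: 30.0
t 5.4 shift mm [-61.3  -1.   47. ] rot [-0.01 -0.11 -0.14]
```

View pics/g2.png

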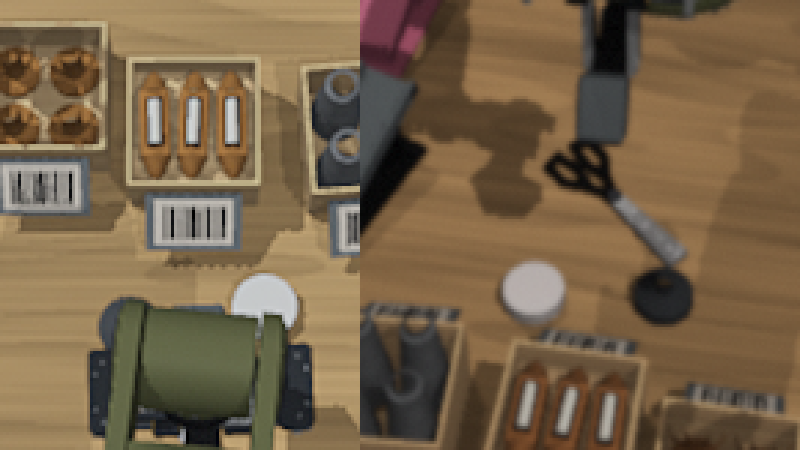

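```bash
python3 - <<'E'
from h import *
s=bot.state(); Rt=R.from_euler("xyz",s["tcp_rot"]).as_matrix(); Rs=Rt@F.T
o=s["position"]-Rt@[0,0,HZ]-Rs@[-.012,0,.047]
print(o, proj("scene",np.array([[.047,-.024,.078],[.047,.024,.078],[.0825,-.024,.027],[.0825,.024,.027]])@Rs.T+o))
E
```

```text
[ 0.45144933 -0.00095846  0.16753415] [[309.16173481 163.5479904 ]
 [327.25835517 165.15073088]
 [307.59567935 186.70106218]
 [325.47674133 188.37821755]]
```

The held scanner matches its model to about 1 px, with the head corners near scene pixels (310,165) and (326,187). The shuttle label centre is at top pixel (315,154), as measured before. Now to the scan pose, and hold there.

```bash
python3 -m crank '[[-0.005,0,0.004,0,0,0,0],[-0.015,0,0.012,0,0,0,0],[-0.028,0,0.022,0,0,0,0],[-0.041,0,0.032,0,0,0,0],[-0.052,-0.001,0.04,0,0,0,0],[-0.059,-0.001,0.045,0,0,0,0],[-0.061,-0.001,0.047,0,0,0,0],[-0.061,-0.001,0.047,0,0,0,0],[-0.061,-0.001,0.047,0,0,0,0],[-0.061,-0.001,0.047,0,0,0,0],[-0.061,-0.001,0.047,0,0,0,0],[-0.061,-0.001,0.047,0,0,0,0]]'
python3 - <<'E'
from h import *
import cv2
Rt,p=scan_target(); delta(Rt,p)
a=optics.grab_frame("top"); b=optics.grab_frame("scene")
s=bot.state(); Rt=R.from_euler("xyz",s["tcp_rot"]).as_matrix(); Rs=Rt@F.T
o=s["position"]-Rt@[0,0,HZ]-Rs@[-.012,0,.047]
m=np.array([[.047,-.024,.078],[.047,.024,.078],[.0825,-.024,.027],[.0825,.024,.027]])@Rs.T+o
for im,n in ((a,"top"),(b,"scene")):
    for q in proj(n,m): cv2.circle(im,tuple(int(round(x*16)) for x in q),16,(255,0,0),-1,shift=4)
a=a[80:230,250:370,::-1]; b=b[140:290,240:400,::-1]
cv2.imwrite("pics/g3.png",np.hstack([cv2.resize(a,(360,450),interpolation=0),cv2.resize(b,(440,450),interpolation=0)]))
E
```

```text
time: 6.7
position: [0.5009, -0.0001, 0.1497]
tcp_rot: [-3.142, 0.0, -3.099]
force: [-0.4, 0.4, -3.3]
opening: 0.0315
gripper_force: 30.0
t 6.7 shift mm [ 0.4 -1.3  1.4] rot [-0.    0.02 -0.04]
```

View pics/g3.png

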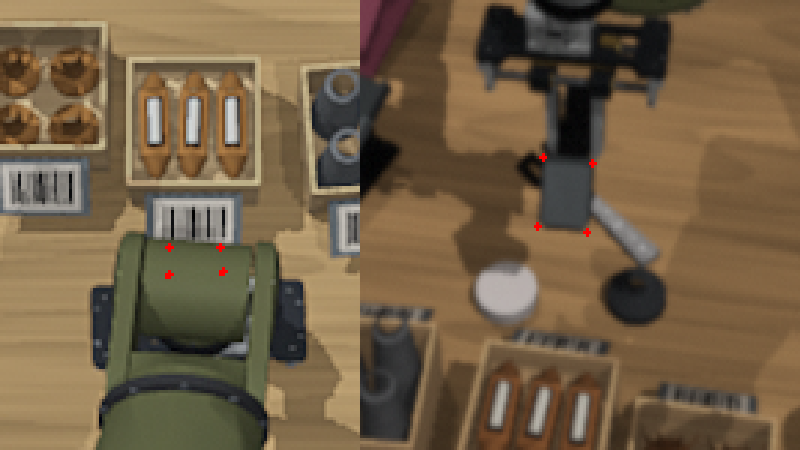

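The projected head corners fall on the seen head in the scene view, and the scanner is squarely in front of the shuttle label. I'll hold it here for 2.4 s.

```bash
for i in 1 2; do python3 -m crank '[[0,0,0,0,0,0,0],[0,0,0,0,0,0,0],[0,0,0,0,0,0,0],[0,0,0,0,0,0,0],[0,0,0,0,0,0,0],[0,0,0,0,0,0,0],[0,0,0,0,0,0,0],[0,0,0,0,0,0,0],[0,0,0,0,0,0,0],[0,0,0,0,0,0,0],[0,0,0,0,0,0,0],[0,0,0,0,0,0,0]]'; done
python3 - <<'E'
from h import *
import cv2
np.set_printoptions(precision=4,suppress=True)
# refit cradle: 8 corners from top, outer lip half width w fitted by trial; scene corners too
im=cv2.imread("pics/t2.png"); 
B=lambda u,v:np.array([385+(u-300)/5,175+v/5])-.4
for w in (.034,.036,.038):
  T=[((.09,.032,0),(462,70)),((.09,-.032,0),(552,92)),((-.095,.032,0),(385,330)),((-.095,-.032,0),(490,365)),
   ((.095,w,.034),(460,30)),((.095,-w,.034),(580,68)),((-.095,w,.012),(375,330)),((-.095,-w,.012),(500,372))]
  obs=[("top",slope(*p),B(*u)) for p,u in T]
  S=[((-.095,-w,.012),(230,160)),((-.095,w,.012),(251,169)),((.095,-w,.034),(196.7,207.7))]
  obs+=[("scene",slope(*p),np.array(u)-.4) for p,u in S]
  v,r=fit(obs,[.456,-.303,-.3]); print(w,v,np.abs(r).mean(),r.tolist())
Rc=Rz(-.305)
Rs=Rc@Ry(np.radians(18))
for h in (.1,):
  Rt,p=scanner_pose_to_tcp(Rs,np.array([.456,-.302,.058])+[0,0,h]); print(p); 
Rt2,_=scanner_pose_to_tcp(Rc,np.zeros(3))
delta(Rt2,p+[0,0,.02])
E
```

```text
time: 8.0
position: [0.5009, -0.0, 0.1494]
tcp_rot: [-3.142, -0.0, -3.099]
force: [0.3, 0.3, -2.3]
opening: 0.0314
gripper_force: 30.0
time: 9.2
position: [0.5009, -0.0, 0.1494]
tcp_rot: [-3.142, -0.0, -3.099]
force: [1.0, -0.3, -3.0]
opening: 0.032
gripper_force: 30.0
0.034 [ 0.4567 -0.2994 -0.307 ] 1.0607979565382275 [[-2.3969989496807784, -1.4789401765707453], [0.24706988961088427, 0.662689532931779], [-0.9461947651685705, 1.176812853215523], [-0.17366544806407092, 1.2141657811372113], [0.8206454983555886, -0.46058276286834143], [-0.8056139225651577, -0.9897476733783606], [1.4072494090752912, -0.5901317303789426], [-0.27681401590950827, -1.4586266701198554], [0.9848985240152786, -0.5919006284484851], [-2.003706049892031, -2.827623068277404], [-0.7311584319188853, -1.0923192622583144]]
0.036 [ 0.4566 -0.299  -0.3089] 0.9578542028091396 [[-2.455263391444305, -1.4542302448781186], [0.17729437550957527, 0.7258602357443351], [-1.1214726972008293, 1.166385188243197], [-0.36177787234328207, 1.244802202633565], [0.11510617935732625, -0.6422949665556246], [-0.20815618187128848, -0.7114705345298944], [0.5498400008584667, -0.8233676405688755], [0.2227789366501156, -1.202289726148706], [0.6337402419907505, -0.7896504933344488], [-1.317217152112022, -2.600722777886176], [-1.1830327097893871, -1.3660387121507824]]
0.038 [ 0.4566 -0.299  -0.3094] 0.9894596078144324 [[-2.464289805687258, -1.4532646227478665], [0.1651567121592734, 0.7371011000456633], [-1.1614372082736963, 1.1575030037168688], [-0.40521103551958504, 1.246888836919851], [-0.5472096939455469, -0.850117054028118], [0.4411661997334022, -0.4884883364847781], [-0.17294675745552013, -1.0553339817990093], [0.8665715931385876, -0.9755165115641375], [0.15144245633175046, -0.9837909039807471], [-0.7473124086709788, -2.3877760244122896], [-1.70406721182232, -1.605519913480265]]
[ 0.4534 -0.3012  0.1885]
t 9.2 shift mm [  60.2 -298.9  -59.1] rot [-0.  -0.  19.9]
```

```bash
python3 -m crank '[[0.01,-0.005,-0.012,0,0,0,0],[0.025,-0.02,-0.03,0,0,1,0],[0.04,-0.045,-0.048,0,0,3,0],[0.05,-0.08,-0.059,0,0,5,0],[0.055,-0.115,-0.059,0,0,8,0],[0.058,-0.15,-0.059,0,0,10,0],[0.06,-0.185,-0.059,0,0,13,0],[0.06,-0.22,-0.059,0,0,15,0],[0.06,-0.25,-0.059,0,0,17,0],[0.06,-0.275,-0.059,0,0,19,0],[0.06,-0.292,-0.059,0,0,19.9,0],[0.06,-0.299,-0.059,0,0,19.9,0]]'
python3 - <<'E'
from h import *
import cv2
v=[.4566,-.300,-.308]
def W(pts): return np.array([slope(*p) for p in pts])@Rz(v[2]).T+[v[0],v[1],0]
floor=W([(.09,.032,0),(.09,-.032,0),(-.095,-.032,0),(-.095,.032,0)])
lip=W([(.09,.032,.012),(-.095,.032,.012)]);lip2=W([(.09,-.032,.012),(-.095,-.032,.012)]);st=W([(.09,.036,.034),(.09,-.036,.034)])
out=[]
for n,f,(x,y,w,h),k in (("top","pics/top0.png",(385,165,70,95),6),("scene","pics/s2.png",(190,145,75,85),5)):
    im=cv2.resize(cv2.imread(f)[y:y+h,x:x+w],None,fx=k,fy=k,interpolation=cv2.INTER_CUBIC)
    for P,c,cl in ((floor,(0,0,255),True),(lip,(0,255,255),False),(lip2,(0,255,255),False),(st,(0,255,0),False)):
        q=((proj(n,P)+.5-[x,y])*k*16).astype(np.int32); cv2.polylines(im,[q],cl,c,1,shift=4)
    out.append(cv2.copyMakeBorder(im,0,570-im.shape[0],0,0,0))
cv2.imwrite("pics/c2.png",np.hstack(out))
Rs=Rz(v[2])@Ry(np.radians(18))
Rt,p=scanner_pose_to_tcp(Rs,np.array([v[0],v[1],.058])+Rs@[0,0,.06]); delta(Rt,p)
E
```

```text
time: 10.4
position: [0.4535, -0.3023, 0.2082]
tcp_rot: [3.142, -0.0, 2.836]
force: [-1.0, 0.0, -3.4]
opening: 0.0314
gripper_force: 30.0
t 10.4 shift mm [-18.1   3.1  62.6] rot [-0.02 17.98  0.12]
```

View pics/c2.png

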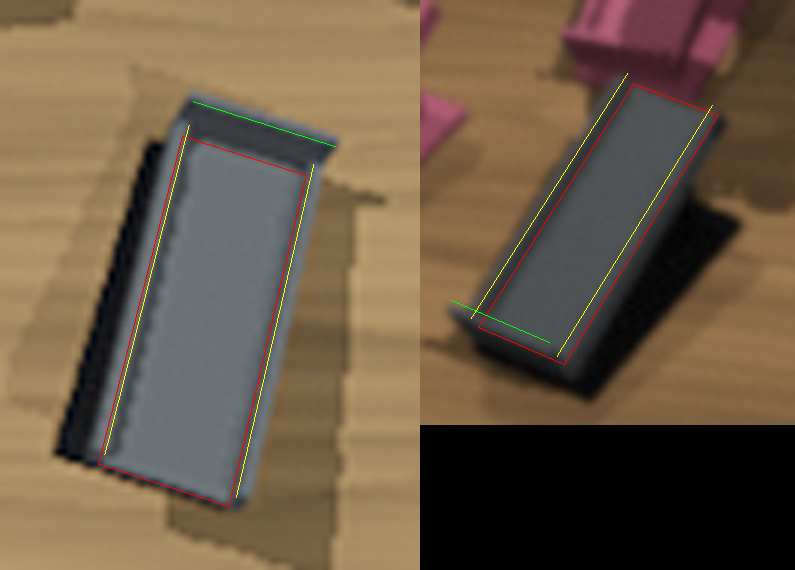

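The overlay agrees: the tray floor outline (top view, crop (185,135) to (232,507)) lies on the seen tray within about 1 px. Now I'll tilt the scanner 60 mm above it.

```bash
python3 -m crank '[[-0.001,0,0.004,0,1,0,0],[-0.003,0.001,0.012,0,3.5,0,0],[-0.006,0.001,0.022,0,6.5,0,0],[-0.009,0.002,0.032,0,9.5,0,0],[-0.012,0.002,0.042,0,12.5,0,0],[-0.015,0.003,0.052,0,15.5,0.1,0],[-0.017,0.003,0.059,0,17.4,0.1,0],[-0.018,0.003,0.0626,0,18,0.1,0],[-0.018,0.003,0.0626,0,18,0.1,0],[-0.018,0.003,0.0626,0,18,0.1,0]]'
python3 - <<'E'
from h import *
import cv2
v=[.4566,-.300,-.308]; Rs=Rz(v[2])@Ry(np.radians(18))
for h in (.03,.0):
  Rt,p=scanner_pose_to_tcp(Rs,np.array([v[0],v[1],.058])+Rs@[0,0,h]); delta(Rt,p)
out=[]
s=bot.state(); Rt=R.from_euler("xyz",s["tcp_rot"]).as_matrix(); Rs=Rt@F.T
o=s["position"]-Rt@[0,0,HZ]-Rs@[-.012,0,.047]
m=np.array([[.047,-.024,.078],[.047,.024,.078],[.0825,-.024,.027],[.0825,.024,.027]])@Rs.T+o
for n,(x,y,w,h) in (("top",(380,150,80,110)),("scene",(170,115,110,110))):
    im=optics.grab_frame(n)[y:y+h,x:x+w,::-1]; im=cv2.resize(im,None,fx=4,fy=4,interpolation=cv2.INTER_CUBIC)
    for q in (proj(n,m)+.5-[x,y])*4: cv2.circle(im,tuple(int(a) for a in q),2,(0,0,255),-1)
    out.append(im)
cv2.imwrite("pics/g4.png",np.hstack(out))
E
```

```text
time: 11.4
position: [0.4718, -0.3035, 0.1463]
tcp_rot: [-3.141, -0.313, 2.835]
force: [0.0, 0.0, -3.0]
opening: 0.0318
gripper_force: 30.0
t 11.4 shift mm [-0.4 -1.2 30.6] rot [-0.06  0.06  0.1 ]
t 11.4 shift mm [-0.4 -1.2 60.6] rot [-0.06  0.06  0.1 ]
```

View pics/g4.png

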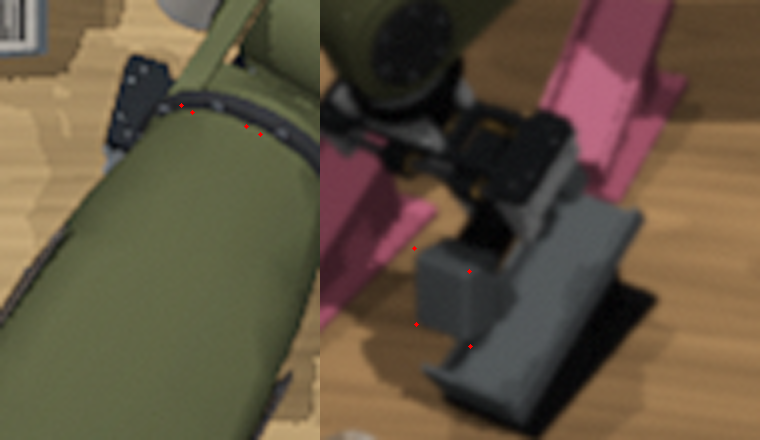

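The scene view shows the tilted head at (445,290) above the tray, and its model points carry the same ~1 px bias as the cradle. I'll descend square to the tray, slowing near contact.

```bash
python3 -m crank '[[0,-0.001,0.006,0,0,0,0],[0,-0.001,0.014,0,0,0,0],[0,-0.001,0.022,0,0,0,0],[0,-0.001,0.03,0,0,0,0],[0,-0.001,0.037,0,0,0,0],[0,-0.001,0.043,0,0,0,0],[0,-0.001,0.047,0,0,0,0],[0,-0.001,0.05,0,0,0,0],[0,-0.001,0.052,0,0,0,0],[0,-0.001,0.054,0,0,0,0],[0,-0.001,0.054,0,0,0,0]]'
python3 - <<'E'
from h import *
v=[.4566,-.300,-.308]; Rs=Rz(v[2])@Ry(np.radians(18))
Rt,p=scanner_pose_to_tcp(Rs,np.array([v[0],v[1],.058])); delta(Rt,p); print(bot.state()["force"])
E
```

```text
time: 12.6
position: [0.4554, -0.2998, 0.0944]
tcp_rot: [-3.141, -0.314, 2.835]
force: [-0.4, 0.3, -3.5]
opening: 0.032
gripper_force: 30.0
t 12.6 shift mm [-0.4  0.1  6. ] rot [-0.04 -0.01  0.07]
[-0.41293029  0.3149094  -3.4807146 ]
```

```bash
python3 -m crank '[[0,0,0.001,0,0,0,0],[0,0,0.002,0,0,0,0],[0,0,0.003,0,0,0,0],[0,0,0.0035,0,0,0,0],[0,0,0.004,0,0,0,0],[0,0,0.004,0,0,0,0]]'
python3 -m crank '[[0,0,0.0005,0,0,0,0],[0,0,0.001,0,0,0,0],[0,0,0.001,0,0,0,0]]'
```

```text
time: 13.2
position: [0.4543, -0.2994, 0.0906]
tcp_rot: [-3.141, -0.314, 2.835]
force: [-0.6, 0.1, -2.8]
opening: 0.0319
gripper_force: 30.0
time: 13.5
position: [0.4541, -0.2993, 0.09]
tcp_rot: [-3.141, -0.314, 2.835]
force: [-0.5, 0.0, -0.9]
opening: 0.0319
gripper_force: 30.0
```

```bash
python3 -m crank '[[0,0,0.0005,0,0,0,0],[0,0,0.0005,0,0,0,0]]'; python3 -m crank '[[0,0,0.0005,0,0,0,0],[0,0,0.0005,0,0,0,0],[0,0,0.0005,0,0,0,0]]'
```

```text
time: 13.7
position: [0.4541, -0.2993, 0.09]
tcp_rot: [-3.141, -0.313, 2.835]
force: [-1.0, 1.4, 4.7]
opening: 0.0317
gripper_force: 30.0
time: 14.0
position: [0.4541, -0.2993, 0.0899]
tcp_rot: [-3.141, -0.313, 2.835]
force: [-0.7, 2.0, 9.1]
opening: 0.0317
gripper_force: 30.0
```

```bash
python3 -m crank '[[0,0,0,0,0,0,0.38],[0,0,0,0,0,0,0.4],[0,0,0,0,0,0,0.45],[0,0,0,0,0,0,0.55],[0,0,0,0,0,0,0.7],[0,0,0,0,0,0,0.8],[0,0,0,0,0,0,0.8],[0,0,0,0,0,0,0.8]]'
python3 -m crank '[[0,0,-0.005,0,0,0,0.8],[0,0,-0.015,0,0,0,0.8],[0,0,-0.03,0,0,0,0.8],[0,0,-0.05,0,0,0,0.8],[0,0,-0.07,0,0,0,0.8],[0,0,-0.095,0,0,0,0.8],[0,0,-0.12,0,0,0,0.8],[0,0,-0.14,0,0,0,0.8],[0.03,0,-0.16,0,0,0,0.8],[0.06,0.03,-0.17,0,0,0,0.8],[0.08,0.06,-0.17,0,0,0,0.8],[0.1,0.1,-0.17,0,0,0,0.8]]'
python3 -m crank '[[0,0.04,0,0,0,0,0.8],[0,0.08,0,0,0,0,0.8],[0,0.12,0,0,0,0,0.8],[0,0.16,0,0,0,0,0.8],[0,0.16,0,0,0,0,0.8],[0,0.16,0,0,0,0,0.8],[0,0.16,0,0,0,0,0.8]]'
python3 - <<'E'
from h import *
import cv2
v=[.4566,-.300,-.308]; Rs=Rz(v[2])@Ry(np.radians(18)); o=np.array([v[0],v[1],.058])
m=np.array([[.047,-.024,.078],[.047,.024,.078],[.0825,-.024,.027],[.0825,.024,.027],[-.075,.016,.06],[-.075,-.016,.06]])@Rs.T+o
out=[]
for n,(x,y,w,h) in (("top",(370,150,90,110)),("scene",(170,115,110,110))):
    f=optics.grab_frame(n); cv2.imwrite(f"pics/{n}_end.png",f[:,:,::-1])
    im=f[y:y+h,x:x+w,::-1]; im=cv2.resize(im,None,fx=4,fy=4,interpolation=cv2.INTER_CUBIC)
    for q in (proj(n,m)+.5-[x,y])*4: cv2.circle(im,tuple(int(a) for a in q),2,(0,0,255),-1)
    out.append(im)
cv2.imwrite("pics/g5.png",np.hstack(out))
E
```

```text
time: 14.8
position: [0.4537, -0.2992, 0.0888]
tcp_rot: [-3.141, -0.314, 2.835]
force: [0.2, 0.3, 0.7]
opening: 0.0745
gripper_force: 0.0
time: 16.0
position: [0.4427, -0.1903, 0.2828]
tcp_rot: [-3.141, -0.312, 2.833]
force: [1.1, 0.6, 0.1]
opening: 0.0754
gripper_force: 0.0
time: 16.7
position: [0.4915, -0.0392, 0.2817]
tcp_rot: [-3.141, -0.314, 2.834]
force: [-0.7, 0.3, 0.0]
opening: 0.0752
gripper_force: 0.0
```

View pics/g5.png

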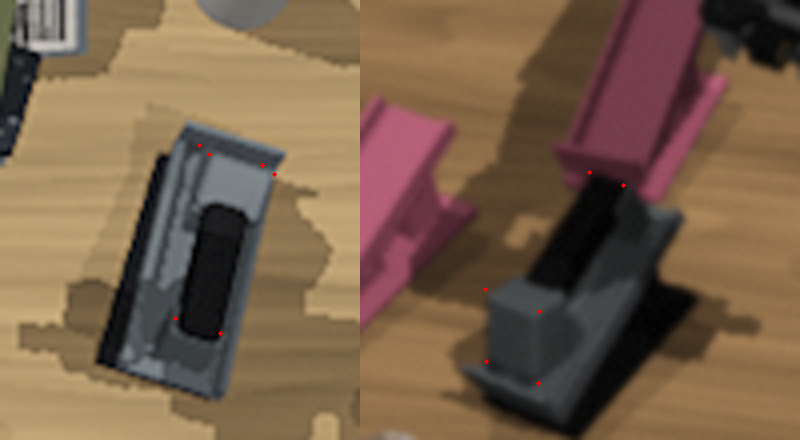

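The scanner lies flat in the tray between the lips, with its head by the stop (top crop (240,180), bar end at (200,335)). It is a few mm down-slope of nominal, and the gripper is well clear.

```bash
python3 -c "
from bench import bot
print(bot.job_done())"
```

```text
the job is handed in; nothing more can be done
None
```

I scanned the shuttle bin's label, holding still for over two seconds, then laid the scanner in its charging cradle and let go; the job is handed in, but no verdict came back.

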